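# Snap the cover onto the junction box

### The job

Pick up the loose cover and lay it squarely on the open junction box, without dropping it, then press it down until it has snapped under the clip on every one of its four edges and sits fully home and level. Let go of it, and leave the other things on the bench alone.

Things in the scene. Friction and masses are not known exactly. Their poses are not given: they have to be found in the camera images.
- junction_box: Open rectangular grey plastic box fixed to the bench, 100 mm (its x) by 130 mm (its y), walls 5 mm thick, rim 45 mm above the bench; two short black round plugs stick out 12 mm from its -y side. A grey sprung clip stands in the middle of each of its four sides. Origin: centre of its underside, on the bench; z up.
- box_rim (a point): Centre of the box's mouth, level with the rim, 45 mm above the bench; the cover's plate rests on the rim when fully home. Laid on the clips it stands about 10 mm higher. Pressed from there, each clip takes about 3 N (10 to 15 N in all if the four go at once) and snaps after 5 mm or so; the rest of the way to the rim is easy, then it stops hard.
- clip_hook (a point): Underside of the hook of the clip on the box's +x side, 51 mm above the bench; the other three are alike. Clips are 20 mm wide, reach 61 mm above the bench and 5 mm outside the walls. Each hook reaches 3 mm in over the cover's edge; its top slopes from there to 2.5 mm outside that edge, so it guides the cover in, bends outward under it and snaps back over it.
- cover: Loose grey plastic cover, about 80 g: plate 100 mm (its x) by 130 mm (its y), 5 mm thick, on a tapered frame 12 mm deep that goes inside the box with 1.5 mm play all round. Lies on that frame. Origin: centre of the frame's underside; the plate's flat top is 17 mm above it, the grip bar's top 41 mm. Fits with its x along the box's x, either way round; its origin is then 33 mm above the box's.
- cover_grip (a point): Centre of the cover's grip bar: a block 16 mm wide (cover x), 50 mm long (cover y), 24 mm high, in the middle of the plate's top; this point lies 12 mm above the plate's flat top and 29 mm above the cover's origin. Axes as the cover's.
- cover_edge_a (a point): Point on the cover's top edge, middle of its +x side (50 mm from the centre). Fully home it is 50 mm above the box's origin.
- cover_edge_b (a point): Point on the cover's top edge, middle of its +y side (65 mm from the centre). Fully home it is 50 mm above the box's origin.
- cover_edge_c (a point): Point on the cover's top edge, middle of its -x side (50 mm from the centre). Fully home it is 50 mm above the box's origin.
- cover_edge_d (a point): Point on the cover's top edge, middle of its -y side (65 mm from the centre). Fully home it is 50 mm above the box's origin.
- tape_roll: Roll of masking tape, 67 mm across, 18 mm high; a bystander. Origin: centre of its underside.
- timer: Small white bench timer, 58 by 62 by 21 mm; a bystander. Origin: centre of its underside.
Mind the look-alikes: they are no part of the job. Leave any purple look-alike of the cover alone.

How it is judged:
By the outcome, as a careful person would: the job done as asked, in the order asked, and still so for the second after the job is handed in, with the robot touching nothing.
It also fails if it takes over 58 s, if anything falls off the work surface, if the arm or the gripper's body presses on something with over 40 N, if the wrist force passes 120 N, or if a joint passes its speed limit or range.

### The arm

A 6-joint arm with a two-finger parallel gripper is mounted at the origin on a cart in front of the work surface, level with it; the furniture and walls round the work are solid. World frame = base frame: x ahead of the robot, y to its left, z up, the work surface at z = 0. Lengths are in mm, angles in degrees, forces in N, time in s.
With the tool pointing down it reaches from about 350 to 850 mm from the base axis. Payload 8.1 kg.
Tool frame: the origin (TCP) lies between the finger pads; the fingertips stand ahead of it and the grasp point (between the pads) lies 2 mm behind it (nose_length is the z of the fingertips in the tool frame, in mm); z points along the fingers, y is the direction in which the jaws open and shut (so a half turn about z gives the same grasp; the last joint's range is limited). The gripper opens to 85 mm and grips with 20 to 120 N. Pads are 22 mm wide; open, the fingers measure 114 mm over their backs; the gripper's body (76 mm by 85 mm) begins 54 mm behind the grasp point. The pads swing forward as they close: fully open they stand 13 mm farther back than shut.
Start: joints at [-70.21, 7.471, 85.268, -0, 87.261, -4.893], TCP at [250.579, -545.175, 248.292] pointing down, gripper open.
Joint ranges: [-169.43, 169.43], [-51.17, 129.36], [1.28, 143.12], [-76.62, 256.62], [0, 156.53], [-152.29, 152.29]. Speed limits (degrees/s): [136.94, 136.94, 159.86, 180, 180, 180].

### API

Orientations are given as [roll, pitch, yaw] about the fixed x, y, z axes, in that order (R = Rz(yaw) Ry(pitch) Rx(roll)).
In Python, from bench import * gives the robot as it stands.
- The arm moves only by the tool jog_arm, never from a script. Its argument "plan" is a list of rows, each a list of 3 entries, a list of its own where there are three numbers: the turn, a rotation vector about the tool's x, y, z in degrees, then the shift along the tool's x, y, z in m, then the gripper's target within -1 to 1 (fully open at 1, half-way at 0, shut at -1). A call has 1 to 12 rows; each row is the pose to reach, as a shift and turn from the pose commanded when the call began, along the tool's axes at that moment; what a row does not reach only later rows make up. A row lasts 1/8 s, in which the tool goes at most 62.5 mm and 10.7 degrees, less where a joint would pass 70% of its speed; a pose out of reach is approached as far as the arm can. A call with a gripper value outside its range is refused whole. The fingers move at their own pace and stop on an object; "force" is the grip in N (left out, the last holds). Time passes only in rows, so rows that repeat a pose let the fingers close. It gives the time, the measured TCP pose, the force and the opening at its end, in the units of the state.
- sense(): the state, without advancing time (a new reading comes with each control period).
- snapshot(name): name is "scene" or "top"; returns (picture, depth): 384x512x3 uint8, blue, green, red; 384x512 float32, mm along the optical axis (not along the pixel's ray), 0 where there is no reading.
- camera_info(name): a dict with "fov_y" (degrees; the focal length in pixels is half the picture's height over the tangent of half this angle, whatever the lens; pixels are square), "cx", "cy" (the principal point, pixels), "dist_coeffs" ([k1, k2, p1, p2, k3] as OpenCV has them; the pictures are not rectified), "origin" and "orientation" of the camera in the world. Camera axes: x right, y down, z forward; pixel columns grow to the right and rows downward; lengths in mm; the calibration is good to about 2 mm. A picture is of the moment at which its call begins. camera_info takes no time and is no camera call.
- hand_in(): hands the job in, once; it reports no verdict.
The state is a dict: "time": time; "joint_pos": joint angles; "qd": joint speeds; "joint_efforts": joint torques, N m; "tool_pos": TCP position; "tcp_rot": TCP orientation; "ft_force": force on the tool from outside, world axes, zero at the start; "wrist_torque": the same for the moment, N m; "finger_gap": finger opening in mm.
Only numpy, scipy, OpenCV 4.12 (cv2) and the standard library are available. Lean on these libraries where they do the work, as an engineer would, in place of code of your own. Each camera call takes 0.05 s, during which the arm holds its last target.

## Working session

There is one attempt and no reset: what is moved stays moved. The work goes in short steps, Python scripts to look and compute and a tool call to move; the robot and the scene stay as the last step left them, time stands still between calls to the robot, and variables do not carry over. Pictures are saved under pics/ and viewed, and the job is handed in when it is done.

Besides the shell and the picture viewer there is one more tool, called in YAML: its name, and indented under it one key for each argument. jog_arm: Moves the arm, as the interface text tells. Its arguments: {"type":"object","properties":{"plan":{"type":"array","items":{"type":"array"}},"force":{"type":"number"}},"required":["plan"]}

```bash
ls; mkdir -p pics; python3 - <<'E'
from bench import *
import cv2,numpy as np
s=sense();print({k:np.round(v,2).tolist() for k,v in s.items()})
for n in("scene","top"):
    p,d=snapshot(n);cv2.imwrite(f"pics/{n}0.png",p);np.save(f"pics/{n}0.npy",d);print(n,camera_info(n))
E
```

```text
pics
{'time': 0.0, 'joint_pos': [-70.21, 7.51, 85.33, -0.0, 87.26, -4.89], 'qd': [-0.03, 0.02, 0.06, -0.05, 0.03, 0.03], 'joint_efforts': [-0.0, -56.94, -50.05, -0.0, 0.02, 0.0], 'tool_pos': [250.39, -544.67, 247.23], 'tcp_rot': [-179.89, -0.01, 24.68], 'ft_force': [0.01, 0.21, 0.29], 'wrist_torque': [0.01, -0.02, -0.0], 'finger_gap': 85.15}
scene {'fov_y': 45.199137616524766, 'cx': 256.45007692246867, 'cy': 194.5805081447345, 'dist_coeffs': array([-0.190207,  0.      ,  0.      ,  0.      ,  0.      ]), 'origin': array([-600.45588931,  706.73028732,  834.31729184]), 'orientation': array([-1.18088067e+02, -3.75595710e-02, -1.22561798e+02])}
top {'fov_y': 47.6637760451075, 'cx': 250.69785630113077, 'cy': 188.29071535766488, 'dist_coeffs': array([-0.11380694,  0.        ,  0.        ,  0.        ,  0.        ]), 'origin': array([ 434.2649832 ,  -75.9842473 , 1274.88819674]), 'orientation': array([-173.64733944,    0.3917512 ,  -90.88032899])}
```

View pics/scene0.png

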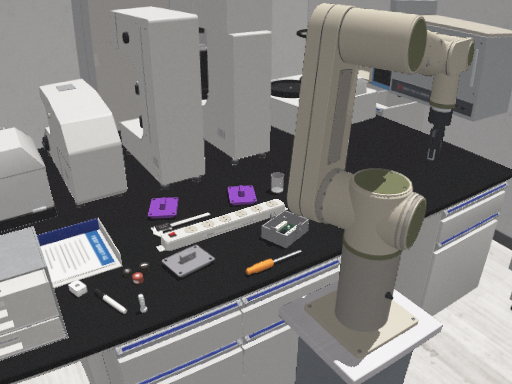

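View pics/top0.png

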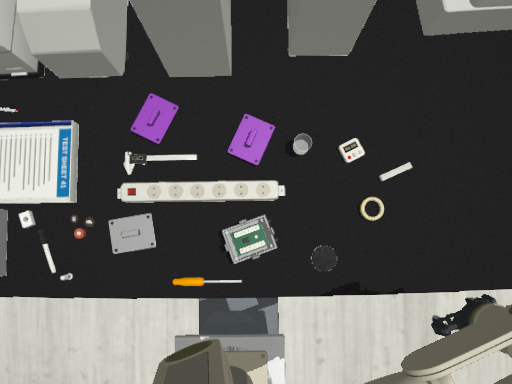

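Candidates for the cover in the top view are grey (133,233), purple (155,118) and purple (251,139). The grey one fits the description, and the purple ones are look-alikes. The box is at (250,239). I'll enlarge a crop to confirm.

```bash
cat > h.py <<'E'
import cv2,numpy as np
from scipy.spatial.transform import Rotation as Ro
from bench import *
def cam(n):
    c=camera_info(n);f=192/np.tan(np.radians(c['fov_y']/2))
    K=np.array([[f,0,c['cx']],[0,f,c['cy']],[0,0,1]])
    return K,np.array(c['dist_coeffs']),np.array(c['origin']),Ro.from_euler('xyz',c['orientation'],degrees=True).as_matrix()
def ray(n,uv):
    K,D,o,R=cam(n);p=cv2.undistortPoints(np.array(uv,float).reshape(-1,1,2),K,D).reshape(-1,2)
    return o,(R@np.c_[p,np.ones(len(p))].T).T
def onplane(n,uv,z):
    o,d=ray(n,uv);return o+d*((z-o[2])/d[:,2])[:,None]
def cloud(n,dep):
    v,u=np.mgrid[:384,:512];o,d=ray(n,np.c_[u.ravel(),v.ravel()])
    return (o+d*dep.reshape(-1,1)).reshape(384,512,3)
def proj(n,P):
    K,D,o,R=cam(n);return cv2.projectPoints(((np.array(P,float).reshape(-1,3)-o)@R),np.zeros(3),np.zeros(3),K,D)[0].reshape(-1,2)
E
python3 - <<'E'
from h import *
p=cv2.imread('pics/top0.png');d=np.load('pics/top0.npy')
c=np.hstack([cv2.resize(p[200:270,95:170],None,fx=5,fy=5,interpolation=2),cv2.resize(p[205:275,212:287],None,fx=5,fy=5,interpolation=2)])
cv2.imwrite('pics/crop0.png',c)
q=cv2.imread('pics/scene0.png')
cv2.imwrite('pics/crop1.png',cv2.resize(q[200:285,150:315],None,fx=4.5,fy=4.5,interpolation=2))
C=cloud('top',d)
print(C[233,105:165,2].round()); print(C[239,215:285,2].round())
print(C[233,133],C[239,250],C[300,100])
E
```

```text
[ 0.000e+00  1.000e+00  3.000e+00  2.000e+00  3.000e+00  1.700e+01
  1.800e+01  1.900e+01  1.400e+01  1.300e+01  1.700e+01  2.000e+01
  1.400e+01  1.900e+01  1.700e+01  2.200e+01  1.900e+01  3.800e+01
  4.000e+01  4.400e+01  4.100e+01  3.800e+01  4.100e+01  3.800e+01
  4.200e+01  4.200e+01  4.100e+01  3.900e+01  3.900e+01  3.900e+01
  4.200e+01  4.300e+01  4.300e+01  3.900e+01  2.300e+01  1.500e+01
  1.600e+01  1.800e+01  1.275e+03  1.700e+01  2.000e+01  2.000e+01
  2.100e+01  2.100e+01  1.900e+01  1.300e+01  1.500e+01  1.600e+01
  1.800e+01  1.500e+01  4.000e+00 -5.000e+00 -2.000e+00  1.000e+00
 -5.000e+00  5.000e+00 -2.000e+00 -1.000e+00  3.000e+00  1.000e+00]
[-4. -0.  2.  3.  1. -2.  3.  3.  3. -2. 48. 47.  5.  5.  4.  7.  5.  6.
 12. 12. 13. 16.  9. 12. 11. 10. 10. 17. 17. 21. 21. 20. 22. 21. 15. 12.
  9. 14. 10.  6. 12. 12. 16. 16.  9. 13. 16. 13. 17. 15. 16. 15.  5.  3.
  3.  6.  5. 45. 45. 32. 28. 29. 27.  2.  4.  2. -0.  3. -4. -4.]
[448.69639532 268.95345559  39.4123804 ] [427.55719936 -65.22834323  12.06022705] [ 138.50304492  666.14138996 -806.76454594]
```

View pics/crop0.png

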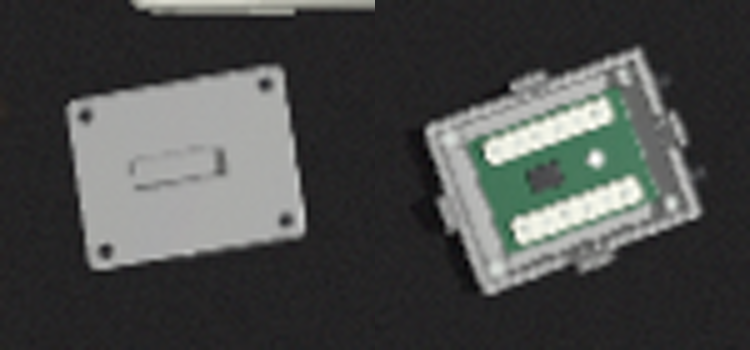

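View pics/crop1.png

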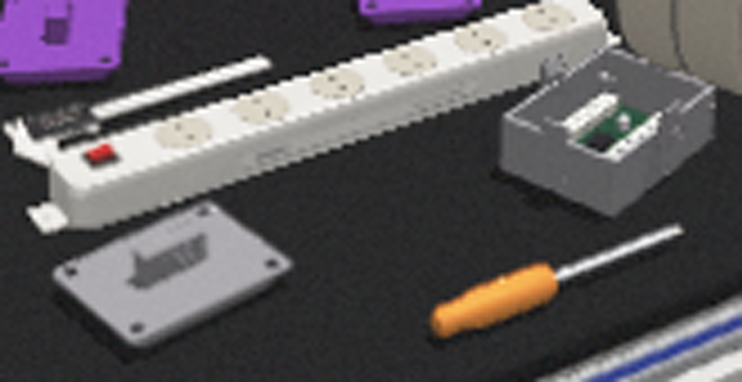

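```bash
python3 - <<'E'
from h import *
import bench
print([ (k,getattr(bench,k)) for k in dir(bench) if k.isupper() or 'nose' in k.lower()])
p=cv2.imread('pics/top0.png');d=np.load('pics/top0.npy')
hsv=cv2.cvtColor(p,cv2.COLOR_BGR2HSV)
def rect(roi,z,thr):
    u0,v0,u1,v1=roi;m=((hsv[...,2]>thr)&(hsv[...,1]<60)).astype(np.uint8);k=np.zeros_like(m);k[v0:v1,u0:u1]=m[v0:v1,u0:u1]
    cs,_=cv2.findContours(k,0,1);c=max(cs,key=cv2.contourArea)
    P=onplane('top',c.reshape(-1,2),z)[:,:2].astype(np.float32)
    return P,cv2.minAreaRect(P)
P,r=rect((100,205,165,262),17,100);print('cover',r)
P,r=rect((214,208,284,272),47,95);print('box',r)
m=(np.abs(P-np.array(r[0])).max());print(m)
# rim corners from crop reading
cor=np.array([[435,125],[643,50],[698,215],[487,292]],float)/5-[75,0]+[212,205]-0.4
W=onplane('top',cor,45)[:,:2];print('rim',W.round(1).tolist(),W.mean(0));
for i in range(4):
    e=W[(i+1)%4]-W[i];print(np.linalg.norm(e),np.degrees(np.arctan2(e[1],e[0])))
cor=np.array([[68,102],[282,67],[304,236],[93,270]],float)/5+[95,200]-0.4
W=onplane('top',cor,17)[:,:2];print('cov',W.round(1).tolist(),W.mean(0));
for i in range(4):
    e=W[(i+1)%4]-W[i];print(np.linalg.norm(e),np.degrees(np.arctan2(e[1],e[0])))
# scene bar top
print(onplane('scene',[[150+170/4.5,200+258/4.5]],41))
E
```

```text
[('nose_length', 17.0)]
cover ((448.48406982421875, 279.26068115234375), (101.46739959716797, 130.70208740234375), 9.30451488494873)
box ((428.7206115722656, -62.918701171875), (114.16883850097656, 142.47486877441406), 13.129504203796387)
75.95994853973389
rim [[455.2, 8.6], [495.8, -109.5], [402.5, -138.8], [361.3, -19.6]] [428.69182243 -64.83446299]
124.90852654859415 -71.06479023125372
97.77184438379413 -162.61407990689477
126.05116871497866 109.06013439243877
98.08402558593957 16.723190539197443
cov [[487.6, 349.8], [506.6, 222.3], [408.5, 208.9], [389.6, 333.7]] [448.06373643 278.69829127]
128.91575864247946 -81.51672859857294
99.05336358855425 -172.22234919745065
126.14208102763713 98.60444123940697
99.32477778680148 9.379799859131712
[[431.15019928 285.97516062  41.        ]]
```

```bash
cat >> h.py <<'E'
def sides(p,z,roi,thr,c0,yaw,hx,hy,tol=4,smax=60):
    """fit lines to outer contour on the 4 sides; subpixel via upsampling"""
    u0,v0,u1,v1=roi;S=8
    g=p[v0:v1,u0:u1].max(axis=2);s=p[v0:v1,u0:u1].astype(int);
    up=cv2.resize(g,None,fx=S,fy=S,interpolation=cv2.INTER_CUBIC)
    m=(up>thr).astype(np.uint8);m=cv2.morphologyEx(m,cv2.MORPH_CLOSE,np.ones((9,9)))
    cs,_=cv2.findContours(m,0,1);c=max(cs,key=cv2.contourArea).reshape(-1,2)
    uv=(c+.5)/S-.5+[u0,v0];P=onplane('top',uv,z)[:,:2]
    for it in range(6):
        a=np.radians(yaw);X=np.array([np.cos(a),np.sin(a)]);Y=np.array([-X[1],X[0]])
        L=np.c_[(P-c0)@X,(P-c0)@Y];off={};sl=[]
        for k,(ax,sg,h,o) in dict(xp=(0,1,hx,hy),xm=(0,-1,hx,hy),yp=(1,1,hy,hx),ym=(1,-1,hy,hx)).items():
            t=L[:,1-ax];w=(np.abs(sg*L[:,ax]-h)<tol)&(np.abs(t)<o-8)&(np.abs(t)>(16 if smax else 0))
            if w.sum()<10: off[k]=(np.nan,0);continue
            f=cv2.fitLine(np.c_[t[w],L[w,ax]].astype(np.float32),cv2.DIST_HUBER,0,.01,.01).ravel()
            s=f[1]/f[0];off[k]=(f[3]-s*f[2],w.sum());sl.append(-s if ax==0 else s)
        yaw+=np.degrees(np.mean(sl))
        dx=(off['xp'][0]+off['xm'][0])/2;dy=(off['yp'][0]+off['ym'][0])/2
        c0=c0+dx*X+dy*Y
    return c0,yaw,{k:(round(float(v[0]),1),int(v[1])) for k,v in off.items()},np.degrees(sl).round(2)
E
python3 - <<'E'
from h import *
p=cv2.imread('pics/top0.png')
for t in(90,105):
    print('cover',sides(p,17,(98,203,168,265),t,np.array([448.,279]),8.8,50,65,smax=0))
for t in(80,95,110):
    print('box',sides(p,45,(214,206,286,272),t,np.array([428.5,-64.5]),18.2,50,65))
E
```

```text
cover (array([448.81861838, 279.19042627]), np.float32(9.061933), {'xp': (50.5, 302), 'xm': (-50.5, 305), 'yp': (65.4, 227), 'ym': (-65.4, 229)}, array([ 0.16, -0.28, -0.09,  0.21], dtype=float32))
cover (array([448.81718893, 279.15598598]), np.float32(9.076655), {'xp': (49.9, 302), 'xm': (-49.9, 305), 'yp': (65.0, 227), 'ym': (-65.0, 229)}, array([ 0.1 , -0.19, -0.19,  0.28], dtype=float32))
box (array([428.63935881, -62.94894575]), np.float32(19.305735), {'xp': (51.0, 222), 'xm': (-51.0, 218), 'yp': (66.3, 140), 'ym': (-66.3, 139)}, array([ 0.07,  0.14, -0.12, -0.09], dtype=float32))
box (array([428.54792791, -62.86707781]), np.float32(19.336061), {'xp': (50.5, 219), 'xm': (-50.5, 218), 'yp': (65.9, 141), 'ym': (-65.9, 139)}, array([ 0.04,  0.13, -0.1 , -0.06], dtype=float32))
box (array([428.48736969, -62.83276666]), np.float32(19.316772), {'xp': (50.1, 219), 'xm': (-50.1, 219), 'yp': (65.5, 139), 'ym': (-65.5, 139)}, array([ 0.04,  0.16, -0.11, -0.09], dtype=float32))
```

jog_arm:
  plan:
    - [[0, 0, -10], [0.045, -0.057, 0], 1]
    - [[0, 0, -20], [0.09, -0.114, 0], 1]
    - [[0, 0, -30], [0.131, -0.167, 0], 1]
    - [[0, 0, -40], [0.175, -0.222, 0], 1]
    - [[0, 0, -50], [0.218, -0.277, 0], 1]
    - [[0, 0, -60], [0.262, -0.333, 0], 1]
    - [[0, 0, -68], [0.306, -0.389, 0], 1]
    - [[0, 0, -74.4], [0.35, -0.444, 0.02], 1]
    - [[0, 0, -74.4], [0.393, -0.5, 0.04], 1]
    - [[0, 0, -74.4], [0.437, -0.555, 0.06], 1]
    - [[0, 0, -74.4], [0.48, -0.611, 0.08], 1]
    - [[0, 0, -74.4], [0.5243, -0.6663, 0.098], 1]

```text
time: 1.6
tool_pos: [423.7, 178.2, 177.4]
tcp_rot: [180.0, 0.0, 99.1]
ft_force: [1.4, -1.1, 1.3]
finger_gap: 85.6
```

jog_arm:
  plan:
    - [[0, 0, 0], [0, 0, 0], 1]
    - [[0, 0, 0], [0, 0, 0], 1]
    - [[0, 0, 0], [0, 0, 0], 1]

```text
time: 1.98
tool_pos: [424.1, 174.9, 178.6]
tcp_rot: [179.9, 0.0, 99.0]
ft_force: [0.5, 0.0, 0.9]
finger_gap: 85.8
```

jog_arm:
  plan:
    - [[0, 0, 0], [0.05, 0.02, 0.02], 1]
    - [[0, 0, 0], [0.0992, 0.0407, 0.05], 1]
    - [[0, 0, 0], [0.0992, 0.0407, 0.088], 1]
    - [[0, 0, 0], [0.0992, 0.0407, 0.088], 1]
    - [[0, 0, 0], [0.0992, 0.0407, 0.088], 1]
    - [[0, 0, 0], [0.0992, 0.0407, 0.088], 1]

```text
time: 2.72
tool_pos: [450.0, 280.3, 92.5]
tcp_rot: [179.8, -0.1, 99.0]
ft_force: [0.4, 0.7, -0.2]
finger_gap: 85.4
```

```bash
python3 - <<'E'
from h import *
s=sense();print({k:np.round(v,2).tolist() for k,v in s.items()})
q,d=snapshot('scene');cv2.imwrite('pics/s1.png',cv2.resize(q[160:310,100:300],None,fx=4,fy=4,interpolation=2))
E
```

```text
{'time': 2.72, 'joint_pos': [26.37, 4.15, 105.71, -0.0, 69.92, 17.38], 'qd': [0.29, 0.29, 0.12, -0.02, -0.33, 0.02], 'joint_efforts': [0.01, -48.6, -44.91, -0.0, 0.03, -0.0], 'tool_pos': [449.99, 280.25, 92.52], 'tcp_rot': [179.79, -0.06, 99.0], 'ft_force': [0.38, 0.7, -0.18], 'wrist_torque': [0.04, -0.04, 0.01], 'finger_gap': 85.42}
```

View pics/s1.png

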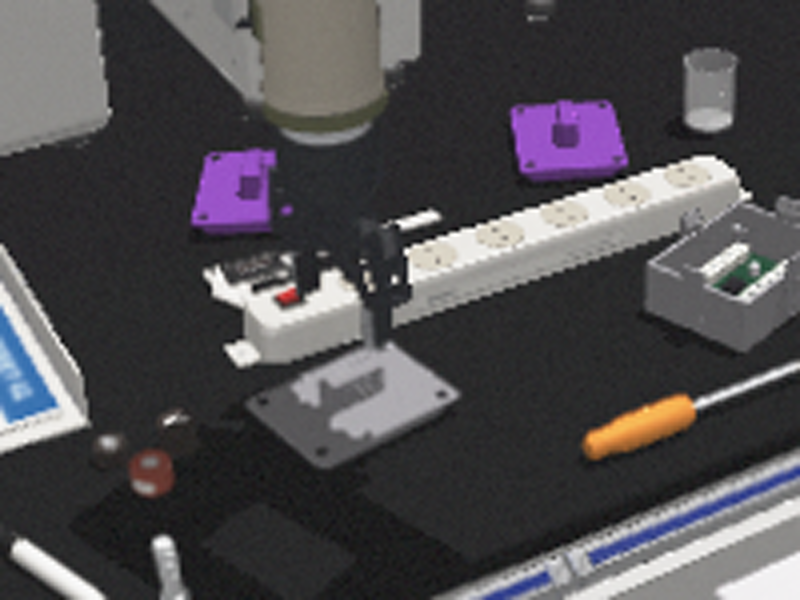

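```bash
python3 - <<'E'
from h import *
d=np.load('pics/top0.npy');C=cloud('top',d)
print((proj('scene',[[450,280.2,75],[448.8,279.2,41]])-[100,160])*4)
m=(C[...,2]>30)&(C[...,2]<80)&(C[...,0]>500)&(C[...,0]<620)&(np.abs(C[...,1]-280)<90)
print(C[m].min(0),np.percentile(C[m],[50,95],axis=0))
E
```

```text
[[343.76803658 336.26291634]
 [349.20845446 374.62411857]]
[540.09639456 190.09235887  30.04905122] [[566.70836742 248.58571601  36.74478582]
 [592.06656147 300.82858139  41.12440525]]
```

jog_arm:
  plan:
    - [[0, 0, 0], [-0.0009, -0.0014, 0.02], 1]
    - [[0, 0, 0], [-0.0009, -0.0014, 0.04], 1]
    - [[0, 0, 0], [-0.0009, -0.0014, 0.0535], 1]
    - [[0, 0, 0], [-0.0009, -0.0014, 0.0535], 1]
    - [[0, 0, 0], [-0.0009, -0.0014, 0.0535], 1]
  force: 40

```text
time: 3.4
tool_pos: [447.8, 279.6, 37.4]
tcp_rot: [179.9, -0.0, 99.1]
ft_force: [0.5, -0.1, 0.2]
finger_gap: 85.5
```

Now I'll close.

jog_arm:
  plan:
    - [[0, 0, 0], [0, 0.001, 0], 0]
    - [[0, 0, 0], [0, 0.001, 0], -0.4]
    - [[0, 0, 0], [0, 0.001, 0], -1]
    - [[0, 0, 0], [0, 0.001, 0], -1]
    - [[0, 0, 0], [0, 0.001, 0], -1]
    - [[0, 0, 0], [0, 0.001, 0], -1]
    - [[0, 0, 0], [0, 0.001, 0], -1]
    - [[0, 0, 0], [0, 0.001, 0], -1]
  force: 60

```text
time: 4.4
tool_pos: [448.4, 279.6, 36.8]
tcp_rot: [180.0, -0.0, 99.1]
ft_force: [0.1, 0.5, 5.4]
finger_gap: 14.8
```

jog_arm:
  plan:
    - [[0, 0, 0], [0, 0, -0.006], -1]
    - [[0, 0, 0], [0, 0, -0.025], -1]
    - [[0, 0, 0], [0, 0, -0.05], -1]
    - [[0, 0, 0], [0, 0, -0.08], -1]
    - [[0, 0, 0], [0, 0, -0.11], -1]
    - [[0, 0, 0], [0, 0, -0.11], -1]
    - [[0, 0, 0], [0, 0, -0.11], -1]

```text
time: 5.28
tool_pos: [447.8, 279.4, 146.3]
tcp_rot: [-180.0, 0.0, 99.1]
ft_force: [0.3, -0.0, -1.2]
finger_gap: 14.8
```

```bash
python3 - <<'E'
from h import *
s=sense();print({k:np.round(v,2).tolist() for k,v in s.items()})
q,d=snapshot('scene');cv2.imwrite('pics/s2.png',cv2.resize(q[110:310,80:320],None,fx=3,fy=3,interpolation=2))
E
```

```text
{'time': 5.28, 'joint_pos': [26.39, 0.48, 103.45, 0.0, 76.08, 17.31], 'qd': [0.03, 1.11, 1.12, 0.04, -0.09, -0.05], 'joint_efforts': [-0.0, -50.09, -49.64, -0.0, -0.03, -0.0], 'tool_pos': [447.79, 279.35, 146.29], 'tcp_rot': [-179.99, 0.0, 99.08], 'ft_force': [0.28, -0.0, -1.19], 'wrist_torque': [0.05, 0.02, 0.01], 'finger_gap': 14.79}
```

View pics/s2.png

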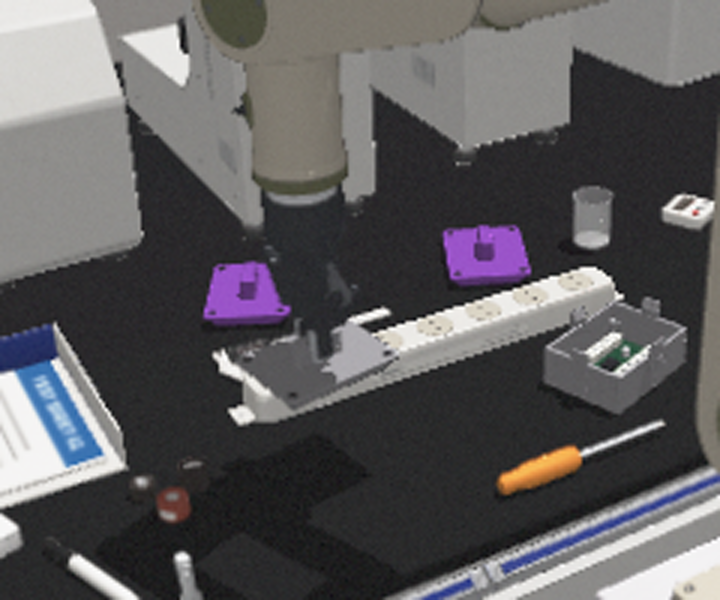

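jog_arm:
  plan:
    - [[0, 0, -1], [-0.03, -0.0065, 0], -1]
    - [[0, 0, -2], [-0.07, -0.0153, 0], -1]
    - [[0, 0, -4], [-0.115, -0.0251, 0], -1]
    - [[0, 0, -6], [-0.16, -0.0349, 0], -1]
    - [[0, 0, -8], [-0.205, -0.0447, 0], -1]
    - [[0, 0, -10.2], [-0.25, -0.0546, 0], -1]
    - [[0, 0, -10.2], [-0.29, -0.0633, 0], -1]
    - [[0, 0, -10.2], [-0.32, -0.0698, 0], -1]
    - [[0, 0, -10.2], [-0.335, -0.0731, 0.01], -1]
    - [[0, 0, -10.2], [-0.335, -0.0731, 0.02], -1]
    - [[0, 0, -10.2], [-0.335, -0.0731, 0.02], -1]
    - [[0, 0, -10.2], [-0.335, -0.0731, 0.02], -1]

```text
time: 6.82
tool_pos: [428.7, -61.9, 126.2]
tcp_rot: [-180.0, -0.0, 109.4]
ft_force: [-0.3, 0.8, -1.1]
finger_gap: 14.7
```

```bash
python3 - <<'E'
from h import *
s=sense();print({k:np.round(v,2).tolist() for k,v in s.items()})
for n in('scene','top'):
    q,d=snapshot(n);cv2.imwrite(f'pics/{n}3.png',q);np.save(f'pics/{n}3.npy',d)
a=cv2.imread('pics/scene3.png');b=cv2.imread('pics/top3.png')
cv2.imwrite('pics/c3.png',np.hstack([cv2.resize(a[170:270,230:330],None,fx=4,fy=4,interpolation=2),cv2.resize(b[190:290,200:300],None,fx=4,fy=4,interpolation=2)]))
E
```

```text
{'time': 6.82, 'joint_pos': [-15.01, -13.85, 118.82, 0.01, 75.07, -34.37], 'qd': [-0.17, -0.53, -0.63, -0.17, 0.06, -0.15], 'joint_efforts': [-0.21, -34.53, -47.1, -0.01, 0.02, 0.02], 'tool_pos': [428.7, -61.85, 126.19], 'tcp_rot': [-179.97, -0.04, 109.36], 'ft_force': [-0.31, 0.81, -1.15], 'wrist_torque': [0.04, 0.04, -0.03], 'finger_gap': 14.73}
```

View pics/c3.png

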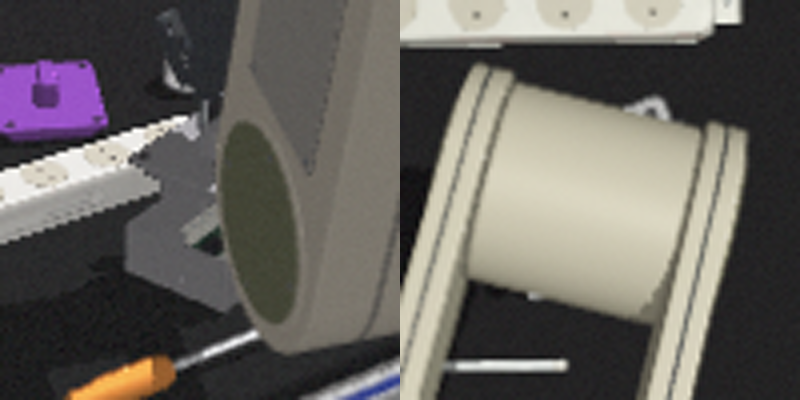

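The arm hides both views here. I'll check the held cover against the TCP using the earlier scene picture instead, and the box against the scene camera.

```bash
python3 - <<'E'
from h import *
q=cv2.imread('pics/s2.png')  # 3x of [110:,80:]
x=cv2.resize(q[300:420,215:410],None,fx=4,fy=4,interpolation=2)
def pr(c,yaw,z,hx=50,hy=65):
    a=np.radians(yaw);X=np.array([np.cos(a),np.sin(a)]);Y=np.array([-X[1],X[0]])
    return proj('scene',[[*(np.array(c)+sx*hx*X+sy*hy*Y),z] for sx,sy in((1,1),(1,-1),(-1,-1),(-1,1))])
P=pr((447.8,279.35),9.08,126.5)
Q=((P+.5-[80,110])*3-[215,300])*4
for a in Q: cv2.drawMarker(x,tuple(int(v) for v in a),(0,0,255),0,14,1)
cv2.imwrite('pics/x2.png',x)
s=cv2.imread('pics/scene0.png');y=cv2.resize(s[200:256,250:322],None,fx=10,fy=10,interpolation=2)
P=pr((428.5,-62.9),19.3,45)
for a in (P+.5-[250,200])*10: cv2.drawMarker(y,tuple(int(v) for v in a),(0,0,255),0,14,1)
cv2.imwrite('pics/y2.png',y);print(x.shape,y.shape)
E
```

```text
(480, 780, 3) (560, 720, 3)
```

View pics/x2.png

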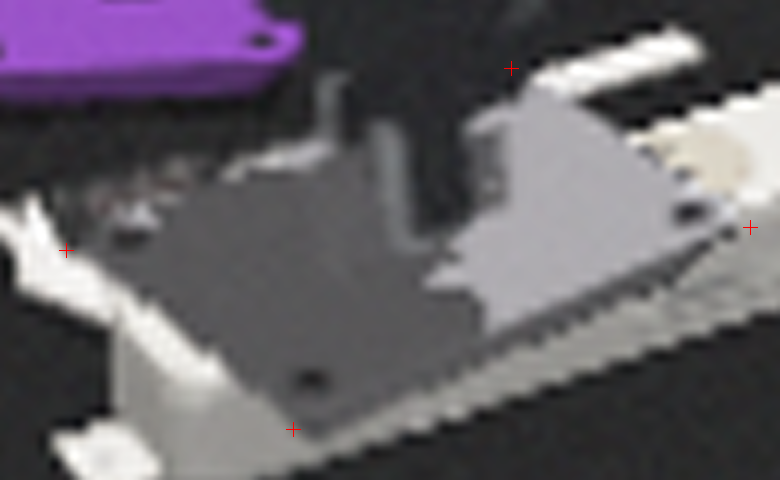

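View pics/y2.png

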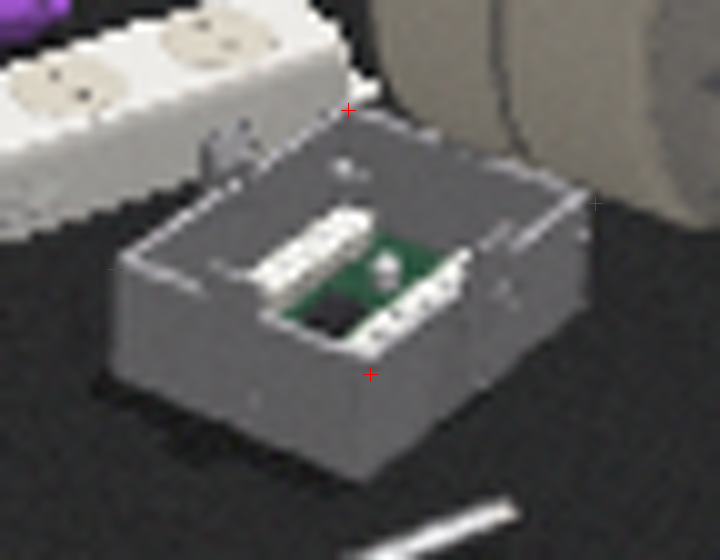

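jog_arm:
  plan:
    - [[0, 0, 0], [-0.001, -0.0005, 0.01], -1]
    - [[0, 0, 0], [-0.001, -0.0005, 0.02], -1]
    - [[0, 0, 0], [-0.001, -0.0005, 0.03], -1]
    - [[0, 0, 0], [-0.001, -0.0005, 0.038], -1]
    - [[0, 0, 0], [-0.001, -0.0005, 0.038], -1]
    - [[0, 0, 0], [-0.001, -0.0005, 0.038], -1]
    - [[0, 0, 0], [-0.001, -0.0005, 0.038], -1]
  force: 100

```text
time: 7.8
tool_pos: [429.0, -64.1, 88.9]
tcp_rot: [180.0, 0.0, 109.3]
ft_force: [-0.2, 0.4, -0.0]
finger_gap: 14.1
```

```bash
python3 -c "
from h import *
s=sense();print({k:np.round(v,2).tolist() for k,v in s.items()})"
```

```text
{'time': 7.8, 'joint_pos': [-15.27, -10.96, 120.57, 0.0, 70.34, -34.56], 'qd': [-0.02, -0.0, 0.02, -0.06, -0.0, 0.07], 'joint_efforts': [-0.0, -35.81, -45.88, -0.0, 0.0, 0.0], 'tool_pos': [429.04, -64.08, 88.95], 'tcp_rot': [179.96, 0.03, 109.28], 'ft_force': [-0.21, 0.36, -0.04], 'wrist_torque': [-0.01, 0.01, -0.06], 'finger_gap': 14.12}
```

jog_arm:
  plan:
    - [[0, 0, 0], [0.0008, 0, 0.003], -1]
    - [[0, 0, 0], [0.0008, 0, 0.005], -1]
    - [[0, 0, 0], [0.0008, 0, 0.007], -1]
    - [[0, 0, 0], [0.0008, 0, 0.007], -1]
    - [[0, 0, 0], [0.0008, 0, 0.007], -1]

```text
time: 8.43
tool_pos: [428.5, -63.2, 81.6]
tcp_rot: [180.0, 0.0, 109.3]
ft_force: [1.1, 0.2, -0.9]
finger_gap: 14.0
```

```bash
python3 -c "
from h import *
s=sense();print({k:np.round(v,2).tolist() for k,v in s.items() if 'joint' not in k})"
```

```text
{'time': 8.43, 'qd': [0.0, -0.09, 0.0, -0.03, 0.15, 0.02], 'tool_pos': [428.5, -63.21, 81.57], 'tcp_rot': [179.99, 0.0, 109.28], 'ft_force': [1.08, 0.16, -0.88], 'wrist_torque': [0.04, -0.04, 0.03], 'finger_gap': 14.05}
```

jog_arm:
  plan:
    - [[0, 0, 0], [0, 0, 0.001], -1]
    - [[0, 0, 0], [0, 0, 0.002], -1]
    - [[0, 0, 0], [0, 0, 0.003], -1]
    - [[0, 0, 0], [0, 0, 0.003], -1]
    - [[0, 0, 0], [0, 0, 0.003], -1]

```text
time: 9.05
tool_pos: [428.8, -63.2, 78.8]
tcp_rot: [180.0, 0.0, 109.3]
ft_force: [2.5, 2.2, 3.7]
finger_gap: 13.6
```

```bash
python3 -c "
from h import *
s=sense();print({k:np.round(v,2).tolist() for k,v in s.items() if 'joint' not in k})"
```

```text
{'time': 9.05, 'qd': [-0.08, -0.0, 0.01, -0.07, 0.02, 0.01], 'tool_pos': [428.79, -63.18, 78.78], 'tcp_rot': [179.95, 0.02, 109.28], 'ft_force': [2.46, 2.25, 3.71], 'wrist_torque': [0.36, -0.37, 0.02], 'finger_gap': 13.57}
```

Contact shows a reaction of about 3 N toward the box's +x, so the cover sits slightly to −x. I'll nudge it +1 mm in box x and +0.5 mm in y.

jog_arm:
  plan:
    - [[0, 0, 0], [0.0005, 0.001, 0], -1]
    - [[0, 0, 0], [0.0005, 0.001, 0], -1]
    - [[0, 0, 0], [0.0005, 0.001, 0], -1]

```text
time: 9.43
tool_pos: [429.2, -62.7, 78.7]
tcp_rot: [-180.0, 0.0, 109.3]
ft_force: [0.5, -0.1, 4.5]
finger_gap: 14.1
```

```bash
python3 -c "
from h import *
s=sense();print({k:np.round(v,2).tolist() for k,v in s.items() if 'joint' not in k})"
```

```text
{'time': 9.43, 'qd': [-0.03, 0.05, 0.0, 0.02, -0.06, 0.01], 'tool_pos': [429.16, -62.74, 78.65], 'tcp_rot': [-179.98, 0.04, 109.28], 'ft_force': [0.52, -0.08, 4.55], 'wrist_torque': [-0.1, -0.03, 0.01], 'finger_gap': 14.12}
```

The forces are balanced now, so I'll press.

jog_arm:
  plan:
    - [[0, 0, 0], [0, 0, 0.001], -1]
    - [[0, 0, 0], [0, 0, 0.002], -1]
    - [[0, 0, 0], [0, 0, 0.003], -1]
    - [[0, 0, 0], [0, 0, 0.004], -1]
    - [[0, 0, 0], [0, 0, 0.004], -1]

```text
time: 10.05
tool_pos: [430.1, -62.9, 75.7]
tcp_rot: [179.9, 0.1, 109.3]
ft_force: [-0.7, 0.0, 12.4]
finger_gap: 14.0
```

```bash
python3 -c "
from h import *
s=sense();print({k:np.round(v,2).tolist() for k,v in s.items() if 'joint' not in k})"
```

```text
{'time': 10.05, 'qd': [0.09, -0.03, -0.13, 0.06, 0.03, 0.08], 'tool_pos': [430.07, -62.9, 75.68], 'tcp_rot': [179.92, 0.08, 109.28], 'ft_force': [-0.75, 0.01, 12.42], 'wrist_torque': [0.0, 0.11, 0.02], 'finger_gap': 14.0}
```

jog_arm:
  plan:
    - [[0, 0, 0], [0, 0, 0.001], -1]
    - [[0, 0, 0], [0, 0, 0.002], -1]
    - [[0, 0, 0], [0, 0, 0.003], -1]
    - [[0, 0, 0], [0, 0, 0.004], -1]
    - [[0, 0, 0], [0, 0, 0.004], -1]

```text
time: 10.68
tool_pos: [428.4, -62.3, 69.9]
tcp_rot: [-179.9, -0.0, 109.3]
ft_force: [-1.7, 0.0, 1.1]
finger_gap: 13.6
```

```bash
python3 -c "
from h import *
s=sense();print({k:np.round(v,2).tolist() for k,v in s.items() if 'joint' not in k})"
```

```text
{'time': 10.68, 'qd': [0.12, 0.05, 0.01, 0.08, -0.3, -0.03], 'tool_pos': [428.4, -62.31, 69.92], 'tcp_rot': [-179.91, -0.05, 109.28], 'ft_force': [-1.7, 0.05, 1.11], 'wrist_torque': [0.08, 0.02, -0.0], 'finger_gap': 13.62}
```

Snapped, with the force falling from 12.4 to 1 N. I'll push down to the hard stop.

jog_arm:
  plan:
    - [[0, 0, 0], [0, 0, 0.001], -1]
    - [[0, 0, 0], [0, 0, 0.002], -1]
    - [[0, 0, 0], [0, 0, 0.002], -1]
    - [[0, 0, 0], [0, 0, 0.002], -1]

```text
time: 11.18
tool_pos: [428.8, -62.3, 69.9]
tcp_rot: [-179.9, -0.0, 109.3]
ft_force: [-11.9, 3.8, 22.4]
finger_gap: 13.9
```

```bash
python3 -c "
from h import *
s=sense();print({k:np.round(v,2).tolist() for k,v in s.items() if 'joint' not in k})"
```

```text
{'time': 11.18, 'qd': [-0.01, 0.01, -0.01, -0.04, -0.04, 0.04], 'tool_pos': [428.8, -62.35, 69.86], 'tcp_rot': [-179.92, -0.04, 109.29], 'ft_force': [-11.93, 3.8, 22.41], 'wrist_torque': [0.48, 1.99, -0.04], 'finger_gap': 13.9}
```

jog_arm:
  plan:
    - [[0, 0, 0], [0, 0, -0.002], -1]
    - [[0, 0, 0], [0, 0, -0.002], -0.5]
    - [[0, 0, 0], [0, 0, -0.002], -0.2]
    - [[0, 0, 0], [0, 0, -0.002], -0.2]
    - [[0, 0, 0], [0, 0, -0.002], -0.2]
  force: 20

```text
time: 11.8
tool_pos: [429.1, -62.4, 70.4]
tcp_rot: [-180.0, -0.0, 109.3]
ft_force: [0.6, -0.4, 0.2]
finger_gap: 34.0
```

jog_arm:
  plan:
    - [[0, 0, 0], [0, 0, -0.005], -0.2]
    - [[0, 0, 0], [0, 0, -0.03], -0.2]
    - [[0, 0, 0], [0, 0, -0.08], -0.2]
    - [[0, 0, 0], [0, 0, -0.13], -0.2]
    - [[0, 0, 0], [0, 0, -0.17], -0.2]
    - [[0, 0, 0], [0.05, 0, -0.17], -0.2]
    - [[0, 0, 0], [0.1, 0, -0.17], -0.2]
    - [[0, 0, 0], [0.15, 0, -0.17], -0.2]
    - [[0, 0, 0], [0.2, 0, -0.17], -0.2]
    - [[0, 0, 0], [0.25, 0, -0.17], -0.2]
    - [[0, 0, 0], [0.3, 0, -0.17], -0.2]
    - [[0, 0, 0], [0.3, 0, -0.17], -0.2]

```text
time: 13.3
tool_pos: [328.6, 223.5, 240.9]
tcp_rot: [180.0, -0.1, 109.6]
ft_force: [-0.1, -0.7, 0.8]
finger_gap: 33.7
```

```bash
python3 - <<'E'
from h import *
s=sense();print({k:np.round(v,2).tolist() for k,v in s.items() if 'joint' not in k})
for n in('scene','top'):
    q,d=snapshot(n);cv2.imwrite(f'pics/{n}4.png',q);np.save(f'pics/{n}4.npy',d)
a=cv2.imread('pics/scene4.png');b=cv2.imread('pics/top4.png')
cv2.imwrite('pics/c4.png',np.hstack([cv2.resize(a[195:265,240:310],None,fx=5.7,fy=5.7,interpolation=2),cv2.resize(b[205:275,215:285],None,fx=5.7,fy=5.7,interpolation=2)]))
E
```

```text
{'time': 13.3, 'qd': [-4.41, -0.46, 0.52, -1.68, 0.27, -3.57], 'tool_pos': [328.63, 223.47, 240.89], 'tcp_rot': [179.98, -0.05, 109.6], 'ft_force': [-0.15, -0.74, 0.84], 'wrist_torque': [0.03, 0.02, 0.02], 'finger_gap': 33.69}
```

View pics/c4.png

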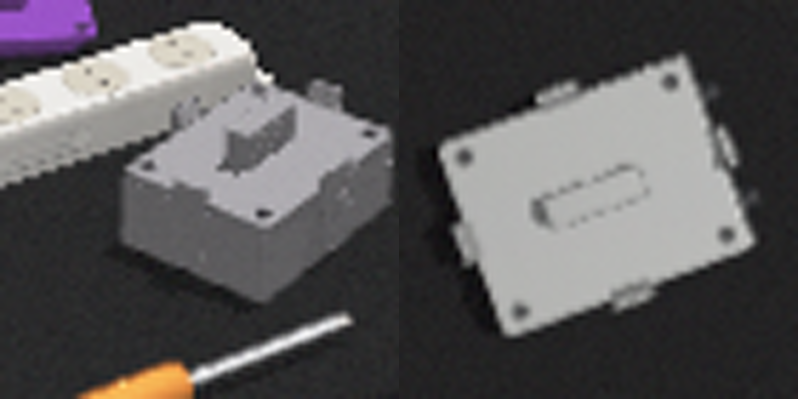

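View pics/top4.png

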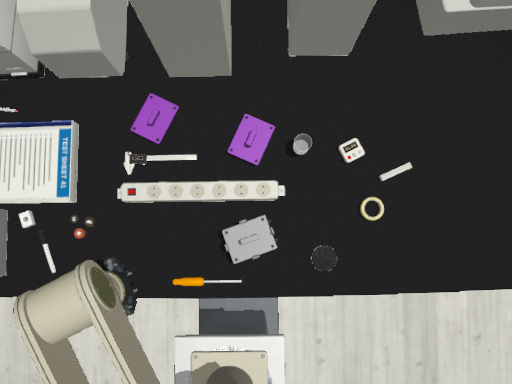

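The cover sits flush, with all four clips visible around it and the other items undisturbed. I'll check that it's level from depth.

```bash
python3 - <<'E'
from h import *
for n in('top','scene'):
    C=cloud(n,np.load(f'pics/{n}4.npy')).reshape(-1,3);a=np.radians(19.3)
    x=(C[:,:2]-[428.6,-62.9])@np.array([[np.cos(a),-np.sin(a)],[np.sin(a),np.cos(a)]])
    m=(abs(x[:,0])<44)&(abs(x[:,1])<58)&((abs(x[:,0])>14)|(abs(x[:,1])>32))&(abs(C[:,2]-52)<12)
    A=np.c_[x[m],np.ones(m.sum())];f=np.linalg.lstsq(A,C[m,2],rcond=None)[0]
    print(n,m.sum(),'z',f[2],'rise x over100',f[0]*100,'y over130',f[1]*130)
    t=cloud(n,np.load(f'pics/{n}4.npy')).reshape(-1,3)
    b=(abs(C[:,2])<10)&(abs(x[:,0])<150)&(abs(x[:,1])<120);print(' bench',np.median(C[b,2]))
print(sides(cv2.imread('pics/top4.png'),50,(214,206,286,272),100,np.array([428.5,-63]),19.3,50,65))
E
```

```text
top 1071 z 50.57006174310665 rise x over100 -0.2708363319214553 y over130 0.25535913885152417
 bench 0.703140928246853
scene 349 z 52.639705638659656 rise x over100 0.34377282726510544 y over130 -0.2972786795548066
 bench 2.2311388921954176
(array([428.02893989, -62.93508816]), np.float32(19.375372), {'xp': (50.4, 220), 'xm': (-50.4, 221), 'yp': (65.3, 140), 'ym': (-65.3, 141)}, array([-0.  , -0.06,  0.03,  0.03], dtype=float32))
```

jog_arm:
  plan:
    - [[0, 0, 0], [0, 0, 0], -0.2]
    - [[0, 0, 0], [0, 0, 0], -0.2]
    - [[0, 0, 0], [0, 0, 0], -0.2]

```text
time: 13.78
tool_pos: [330.5, 220.1, 240.5]
tcp_rot: [180.0, 0.0, 109.2]
ft_force: [-0.2, -0.0, -0.1]
finger_gap: 34.4
```

```bash
python3 -c "
from bench import *
print(sense()['qd'],hand_in())"
```

```text
the job is handed in; nothing more can be done
[ 0.38704774 -0.01648946 -0.06227325 -0.01227797  0.00704714  0.08428659] None
```

The grey cover is snapped onto the junction box and the job is handed in at about 13.8 s. I gripped the cover by its bar and lowered it onto the clips. At first contact there was a sideways force, so I shifted it about 1 mm until that force vanished, then pressed it home and let go.

- **Snap:** The press rose to 12.4 N, then fell to 1 N as the clips went over. A firm 22 N push met a hard stop at the expected height.
- **Height and level:** The plate's top is 49.9 to 50.4 mm above the bench (50 mm is fully home), and it is level within about 0.4 mm in both cameras. All four clips are visible around it.
- **Position:** It is square to the box to within 0.1° and centred to within about 0.5 mm. The other things on the bench look unmoved in the last picture.
- **Checks that fell short:** The arm hid both cameras while I placed the cover, so I aligned it by force. My earlier check of the held cover in the scene picture was about 1 to 2 mm off and not conclusive. At the hard stop there was also a 12 N sideways reaction, which went away when I backed off.

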